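Free the ratchet and close the sole press on a re-glued sandal

TASK

A re-glued sandal is lying in the cobbler's sole press. Press the red pawl tab down until the pawl is well clear of the ratchet teeth and then push the raised press arm down past its teeth until its orange pad rests firmly on the sandal sole; leave the press closed and the robot clear of it. Only press and push with the fingers: pick nothing up, and leave the sandal, glue tin, thread spool and polish tin where they are.

Things in the scene. Friction and masses are not known exactly. Their poses are not given: they have to be found in the camera images.
- press: Green sole press, screwed down. Bed 200 (x) by 390 (y) by 20 mm, from y -210 to +180. Origin: on the bench under the bed; z up, y runs from the pawl (at -y) past the hinge post to the arm's free end (at +y), x along both hinge axes. Two green cheeks at y -90 to -40 mm, 128 mm high, carry the arm hinge.
- lever_hinge (a point): Point on the hinge axis of the press arm, at (0, -70, 100) mm in the press frame; the axis is the press's x axis.
- pawl_pivot (a point): Point on the pivot axis of the pawl, at (0, -106, 40) mm in the press frame; the axis is the press's x axis.
- pawl_tab (a point): Centre of the top face of the red pawl tab to press down: 36 mm (x) by 34 mm (y), 8 mm thick, on a lever to the press's -y. At the start it is 71 mm above the bench, 86 mm to -y of the pivot and 31 mm above it; it goes down on an arc about pawl_pivot, to about 35 mm above the bench. The space above it is free; the raised arm points the other way.
- release_pawl (a joint): Pawl angle, rad: 0 = steel hook engaged over a ratchet tooth (the start), grows as the tab is pressed down, stop at 0.40. The hook clears the teeth from about 0.15; count on 0.25 or more as free. A stiff pivot (about 4 N at the tab) and no spring: it stays where it is left.
- press_arm (a joint): Arm angle, rad, growing as the arm is pushed down: 0 = raised 0.70 rad (40 degrees) above level, 0.70 = level, pad flat on the sandal sole. It starts at 0 to 0.06. With the pawl engaged it is blocked at about 0.13. The hinge is stiff (3 to 8 N at the paddle moves it) and has no spring: the arm stays where it is left. About 12 N at the paddle seats the pad firmly.
- push_paddle (a point): Centre of the upper face of the black rubber push paddle at the arm's free end, 40 mm (x) by 75 mm along the arm; the point lies 242 mm from the hinge along the arm and 10 mm above its centre line. It starts 246 to 264 mm above the bench and ends about 110 mm above it, on an arc about lever_hinge, so it also moves about 50 mm to the press's +y.
- pad: Orange round pressure pad, 56 mm across and 10 mm thick, under the blue arm 130 mm from the hinge, on a small swivel (7 degrees either way) so that it beds flat. Origin: centre of its underside.
- sandal: Loose sandal, black rubber under a cork sole, 230 by 80 mm, sole stack 35 mm thick, lying on the bed under the pad along the press's x. A brown strap arches 77 mm above its underside, 63 to 97 mm from the origin towards the toe (+x). Origin: middle of its underside.
- glue_tin: Loose yellow and black glue tin, 60 by 100 by 140 mm with a steel cap up to 154 mm, upright beyond the press. Origin: centre of its underside. Leave alone.
- thread_spool: Loose spool of brown thread with white flanges, 56 mm across, 50 mm tall, upright beside the press. Origin: centre of its underside. Leave alone.
- polish_tin: Loose round polish tin with a red lid, 76 mm across, 28 mm tall, beyond the +y end of the press. Origin: centre of its underside. Leave alone.
Not all that is in view belongs to the job. What is meant by the sandal is not turquoise, and is the smaller of those in its own colour.

How it is judged:
By the outcome, as a careful person would: the job done as asked, in the order asked, and still so for the second after the job is handed in, with the robot touching nothing.
It also fails if it takes over 61 s, if anything falls off the work surface, if the arm or the gripper's body presses on something with over 40 N, if the wrist force passes 120 N, or if a joint passes its speed limit or range.

ROBOT

A 6-joint arm with a two-finger parallel gripper is mounted at the origin on the work surface. World frame = base frame: x ahead of the robot, y to its left, z up, the work surface at z = 0. Lengths are in mm, angles in rad, forces in N, time in s.
With the tool pointing down it reaches from about 375 to 825 mm from the base axis. Payload 5.5 kg.
Tool frame: the origin (TCP) lies midway between the tips of the shut fingers; the grasp point (between the pads) lies 19 mm behind it; z points along the fingers, y is the line along which they close (so a half turn about z gives the same grasp; the last joint's range is limited). The gripper opens to 85 mm and grips with 20 to 120 N. Pads are 22 mm wide; open, the fingers measure 114 mm over their backs; the gripper's body (76 mm by 85 mm) begins 54 mm behind the grasp point. The pads swing forward as they close: fully open they stand 13 mm farther back than shut.
Start: joints at [1.25, 0.314, -0.047, 1.21, 0, 1.571], TCP at [189.192, 569.387, 231.299] pointing down, gripper open.
Joint ranges: [-2.67, 2.67], [-0.69, 1.73], [-1.03, 1.25], [-2.08, 2.16], [-1.42, 1.45], [-3.14, 3.14]. Speed limits (rad/s): [2.39, 2.39, 3.01, 3.14, 3.14, 3.14].

INTERFACE

Orientations are given as a rotation vector (axis times angle).
In Python, from workcell import ctrl gives the robot as it stands.
- The arm moves only by the shell command python3 -m pendant 'ROWS' [FORCE]. ROWS is JSON, a list of rows, each a list of 3 entries, a list of its own where there are three numbers: the shift along the tool's x, y, z as a fraction of full scale, then the turn, a rotation vector about the tool's x, y, z as a fraction of full scale, then the closure, from 0 (fully open) to 1 (shut). A call has 1 to 12 rows; each row is the pose to reach, as a shift and turn from the pose commanded when the call began, along the tool's axes at that moment; what a row does not reach only later rows make up. Full scale, the value 1, is 0.15 m for a shift and 90 degrees for a turn. A row lasts 1/12 s, in which the tool goes at most 41.7 mm and 7.16 degrees, less where a joint would pass 70% of its speed; a pose out of reach is approached as far as the arm can. A call with a number of a shift or a turn outside -1 to 1 is refused whole. A call with a gripper value outside its range is refused whole. The fingers move at their own pace and stop on an object; FORCE is the grip in N (left out, the last holds). Time passes only in rows, so rows that repeat a pose let the fingers close. It gives the time, the measured TCP pose, the force, the opening and the grip force at its end, in the units of the state.
- ctrl.state(): the state, without advancing time (a new reading comes with each control period).
- ctrl.snapshot(name): name is "side" or "top"; returns (picture, depth): 480x640x3 uint8, blue, green, red; 480x640 float32, mm along the optical axis (not along the pixel's ray), 0 where there is no reading.
- ctrl.camera_params(name): a dict with "fov_y" (degrees; the focal length in pixels is half the picture's height over the tangent of half this angle, whatever the lens; pixels are square), "cx", "cy" (the principal point, pixels), "dist_coeffs" ([k1, k2, p1, p2, k3] as OpenCV has them; the pictures are not rectified), "rvec" (rotation vector, rad) and "tvec" (3), from world to camera coordinates, as OpenCV has them. Camera axes: x right, y down, z forward; pixel columns grow to the right and rows downward; lengths in mm; the calibration is good to about 2 mm. A picture is of the moment at which its call begins. camera_params takes no time and is no camera call.
- ctrl.sign_off(): hands the job in; it is judged then, once.
The state is a dict: "clock": time; "q": joint angles; "joint_velocities": joint speeds; "joint_efforts": joint torques, N m; "ee_pos": TCP position; "tcp_rot": TCP orientation; "force": force on the tool from outside, world axes, zero at the start; "ft_torque": the same for the moment, N m; "finger_gap": finger opening in mm; "gripper_force": force on a finger pad.
Only numpy, scipy, OpenCV 4.12 (cv2) and the standard library are available. Lean on these libraries where they do the work, as an engineer would, in place of code of your own. Each camera call takes 0.05 s, during which the arm holds its last target. There are 200 camera calls.

## Working session

There is one attempt and no reset: what is moved stays moved. The work goes in short steps, Python scripts to look and compute and a shell command to move; the robot and the scene stay as the last step left them, time stands still between calls to the robot, and variables do not carry over. Pictures are saved under pics/ and viewed, at most 10 in all, crops included, and the job is handed in when it is done.

```bash
mkdir -p pics
cat > h.py <<'E'
import numpy as np,cv2
from workcell import ctrl
def cam(n):
    p=ctrl.camera_params(n);f=240/np.tan(np.radians(p["fov_y"])/2)
    K=np.array([[f,0,p["cx"]],[0,f,p["cy"]],[0,0,1.]]);R=cv2.Rodrigues(np.array(p["rvec"],float))[0]
    return K,np.array(p["dist_coeffs"],float),R,np.array(p["tvec"],float).ravel()
def cloud(n,depth):
    K,D,R,t=cam(n);v,u=np.mgrid[0:480,0:640]
    q=cv2.undistortPoints(np.stack([u.ravel(),v.ravel()],1).astype(float)[:,None],K,D)[:,0]
    P=np.c_[q,np.ones(len(q))]*depth.reshape(-1,1)
    return ((P-t)@R).reshape(480,640,3)
E
python3 - <<'E'
from h import *
for n in("top","side"):
    im,d=ctrl.snapshot(n);cv2.imwrite(f"pics/{n}0.png",im);np.savez(f"{n}0.npz",im=im,d=d)
    K,D,R,t=cam(n);print(n,-R.T@t,(d>0).mean())
print(ctrl.state())
E
```

```text
top [ 384.13960213   -7.938739   1392.94979509] 0.9959049479166666
side [ 288.66648352 -714.55932926  927.91455951] 0.9960319010416666
{'clock': 0.1, 'q': array([ 1.25000109e+00,  3.14154954e-01, -4.80065850e-02,  1.21022535e+00,
       -4.07188779e-06,  1.57080384e+00]), 'joint_velocities': array([-0.00017274, -0.00069733,  0.00106667,  0.0004589 ,  0.00022328,
        0.00082801]), 'joint_efforts': array([ 3.52853772e-05, -5.40768385e+01,  3.40540445e+01,  1.11886079e-02,
        3.41415152e-06,  3.07563460e-05]), 'ee_pos': array([189.02135417, 568.87073668, 230.50895898]), 'tcp_rot': array([-5.01717633e-01, -3.10101709e+00,  2.46721122e-03]), 'force': array([ 0.08108374,  0.0408725 , -0.37510188]), 'ft_torque': array([ 0.00776793, -0.08003512, -0.02415606]), 'gripper_force': 0.0, 'finger_gap': 85.97528326746288}
```

View pics/top0.png

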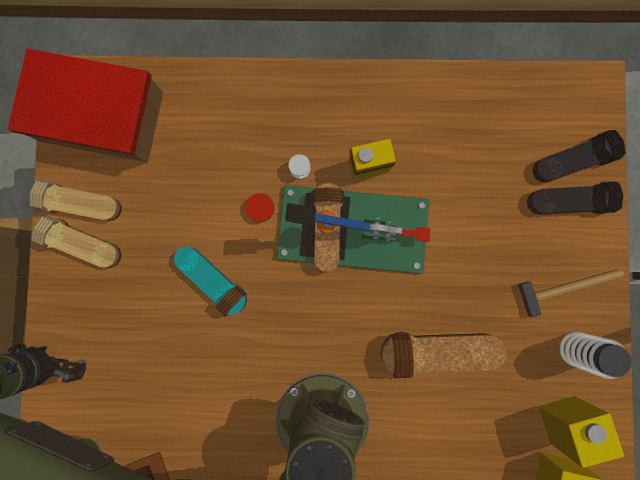

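View pics/side0.png

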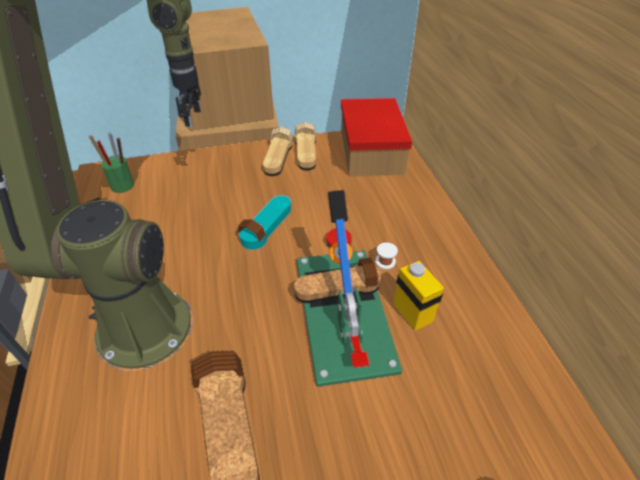

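The press is at about (355,230) in the top view. The red tab is at (423,234), on the -y side, and the paddle is at (300,214). The sandal in the press is the small cork one, and the larger cork and turquoise sandals are distractors. Next I'll get the positions.

Run:
```python
from h import *
z=np.load("top0.npz");P=cloud("top",z["d"]);im=z["im"];h=cv2.cvtColor(im,cv2.COLOR_BGR2HSV)
H,S,V=[h[...,i].astype(int) for i in range(3)]
roi=np.zeros((480,640),bool);roi[175:285,265:440]=1
g=roi&(abs(H-75)<20)&(S>80)&(abs(P[...,2]-20)<8)
r=cv2.minAreaRect(P[g][:,:2].astype(np.float32));print("bed",r,P[g][:,2].mean(),g.sum())
red=roi&((H<6)|(H>174))&(S>180);red[:,:410]=0
m=red&(P[...,2]>60);print("tab",np.median(P[m],0),P[m].min(0),P[m].max(0),m.sum())
k=roi&(V<60)&(P[...,2]>200);print("paddle",np.mean(P[k],0),P[k].min(0),P[k].max(0),k.sum())
b=roi&(abs(H-110)<12)&(S>120)&(P[...,2]>90);print("arm",P[b].min(0),P[b].max(0))
# press axis from bed
box=cv2.boxPoints(r);print(box)
l=max(((box[i]-box[(i+1)%4]) for i in range(4)),key=lambda v:np.linalg.norm(v));l=l/np.linalg.norm(l);l*=np.sign(l[1])
y=l;x=np.array([y[1],-y[0]]);c=np.array(r[0])
o=c+y*15;print("origin",o,"yaw",np.arctan2(x[1],x[0]))
for n,p in(("tab",-192),("paddle_end",172),("pad",60)):print(n,o+y*p)
z=np.load("side0.npz");P=cloud("side",z["d"]);im=z["im"];h=cv2.cvtColor(im,cv2.COLOR_BGR2HSV)
k=(h[...,2]<60);k[:, :325]=0;k[:,350:]=0;k[:188]=0;k[225:]=0;k&=P[...,2]>150
print("paddle side",P[k].mean(0),P[k].min(0),P[k].max(0),k.sum())
for q in("q","tcp_rot"):print(ctrl.state()[q])
print(cv2.Rodrigues(ctrl.state()["tcp_rot"])[0].round(3))
```

```text
bed ((501.94671630859375, -72.75056457519531), (385.8148498535156, 197.11822509765625), 85.65362548828125) 20.09750953694063 5231
tab [ 489.3262062  -244.31747086   71.12431189] [ 384.13960213 -265.1225216    62.68531594] [ 505.18465025   -7.938739   1392.94979509] 208
paddle [509.23997658  52.99648214 274.10064379] [384.13960213  -7.938739   201.38033825] [ 533.49860808   85.90484701 1392.94979509] 536
arm [ 384.13960213 -110.32816622  124.55229326] [ 517.20792368   22.1934215  1392.94979509]
[[ 389.0514  -257.63382]
 [ 585.6028  -272.5726 ]
 [ 614.84204  112.13269]
 [ 418.29065  127.07147]]
origin [503.08350217 -57.79370213] yaw -0.07585846
tab [ 488.53264272 -249.24153233]
paddle_end [516.11864698 113.71165371]
pad [507.63064563   2.03374767]
paddle side [510.64167519  50.27770291 259.07812396] [492.37847048  23.04367039 233.50802492] [529.56578199  77.57690928 281.13515946] 397
[ 1.25000109e+00  3.14154954e-01 -4.80065850e-02  1.21022535e+00
 -4.07188779e-06  1.57080384e+00]
[-5.01717633e-01 -3.10101709e+00  2.46721122e-03]
[[-0.949  0.315 -0.   ]
 [ 0.315  0.949 -0.002]
 [-0.    -0.002 -1.   ]]
```

```bash
T='1'
python3 -m pendant '[[[0,0,-0.6],[0,0,0],1],[[0,0,-0.6],[0,0,0],1],[[0,0,-0.6],[0,0,0],1],[[-1,-1,-0.6],[0,0,0],1],[[-1,-1,-0.6],[0,0,0],1],[[-1,-1,-0.6],[0,0,0],1],[[-1,-1,-0.6],[0,0,0],1],[[-1,-1,-0.6],[0,0,0],1],[[-1,-1,-0.6],[0,0,0],1]]'
python3 -m pendant '[[[-1,-1,-0.2],[0,0,0],1],[[-1,-1,-0.2],[0,0,0],1],[[-1,-1,-0.2],[0,0,0],1],[[-1,-1,-0.2],[0,0,0],1],[[-1,-1,-0.2],[0,0,0],1],[[-1,-1,-0.2],[0,0,0],1],[[-1,-1,-0.2],[0,0,0],1]]'
python3 -m pendant '[[[-0.6,-1,0],[0,0,0],1],[[-0.6,-1,0],[0,0,0],1],[[-0.6,-1,0],[0,0,0],1],[[-0.6,-1,0],[0,0,0],1],[[-0.6,-1,0],[0,0,0],1],[[-0.6,-1,0],[0,0,0],1]]'
python3 -m pendant '[[[-0.6,-1,0],[0,0,0],1],[[-0.6,-1,0],[0,0,0],1],[[-0.6,-1,0],[0,0,0],1],[[-0.6,-1,0],[0,0,0],1],[[-0.6,-1,0],[0,0,0],1],[[-0.6,-1,0],[0,0,0],1]]'
```

```text
clock: 0.85
ee_pos: [286.0, 374.5, 321.5]
tcp_rot: [0.509, 3.098, -0.003]
force: [0.0, 0.1, 0.2]
finger_gap: -0.1
gripper_force: 0.0
clock: 1.43
ee_pos: [380.4, 188.4, 351.6]
tcp_rot: [0.51, 3.099, 0.001]
force: [-0.0, 0.8, 0.2]
finger_gap: 0.3
gripper_force: 0.0
clock: 1.93
ee_pos: [417.7, 18.6, 350.8]
tcp_rot: [-0.507, -3.1, -0.0]
force: [0.2, 0.6, -0.7]
finger_gap: -0.2
gripper_force: 0.0
clock: 2.43
ee_pos: [456.5, -151.2, 350.4]
tcp_rot: [-0.503, -3.1, -0.001]
force: [-0.2, 1.2, 0.4]
finger_gap: -0.3
gripper_force: 0.0
```

```bash
python3 -m pendant '[[[-0.41,-0.55,0],[0,0,0],1],[[-0.41,-0.55,0],[0,0,0],1],[[-0.41,-0.55,0],[0,0,0],1],[[-0.41,-0.55,1],[0,0,0],1],[[-0.41,-0.55,1],[0,0,0],1],[[-0.41,-0.55,1],[0,0,0],1],[[-0.41,-0.55,1],[0,0,0],1],[[-0.41,-0.55,1],[0,0,0],1],[[-0.41,-0.55,1],[0,0,0],1]]'
python3 -m pendant '[[[0,0,0.4],[0,0,0],1],[[0,0,0.75],[0,0,0],1],[[0,0,0.75],[0,0,0],1],[[0,0,0.75],[0,0,0],1],[[0,0,0.75],[0,0,0],1]]'
python3 - <<'E'
from h import *
im,d=ctrl.snapshot("side");cv2.imwrite("pics/side1.png",cv2.resize(im[200:400,240:460],None,fx=2.7,fy=2.7))
E
```

```text
clock: 3.18
ee_pos: [487.7, -245.9, 200.7]
tcp_rot: [-0.496, -3.099, -0.003]
force: [0.3, 0.3, 0.4]
finger_gap: 0.2
gripper_force: 0.0
clock: 3.6
ee_pos: [488.8, -248.2, 90.3]
tcp_rot: [0.5, 3.101, 0.0]
force: [-0.1, 0.1, 1.3]
finger_gap: 0.1
gripper_force: 0.0
```

View pics/side1.png

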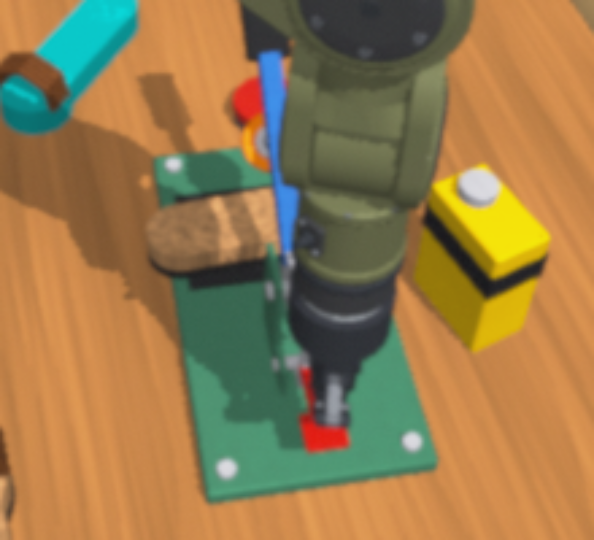

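The closed fingertips are over the red tab (325,430 in the crop). I'll press it down in steps.

```bash
python3 -m pendant '[[[0,0,0.08],[0,0,0],1],[[0,0,0.14],[0,0,0],1],[[0,-0.01,0.18],[0,0,0],1],[[0,-0.02,0.22],[0,0,0],1],[[0,-0.02,0.25],[0,0,0],1],[[0,-0.02,0.27],[0,0,0],1],[[0,-0.02,0.27],[0,0,0],1]]'
python3 -m pendant '[[[0,-0.01,0.03],[0,0,0],1],[[0,-0.01,0.05],[0,0,0],1],[[0,-0.01,0.07],[0,0,0],1],[[0,-0.01,0.07],[0,0,0],1],[[0,-0.01,0.07],[0,0,0],1]]'
```

```text
clock: 4.23
ee_pos: [487.4, -252.8, 48.5]
tcp_rot: [0.502, 3.1, -0.002]
force: [2.8, -3.9, 2.7]
finger_gap: 0.2
gripper_force: 2.3
clock: 4.65
ee_pos: [486.7, -253.3, 37.8]
tcp_rot: [0.502, 3.101, 0.0]
force: [3.2, -1.3, 3.8]
finger_gap: -0.1
gripper_force: 2.1
```

```bash
python3 -m pendant '[[[0,0,-0.3],[0,0,0],1],[[0,0,-1],[0,0,0],1],[[0,0,-1],[0,0,0],1],[[0,0,-1],[0,0,0],1],[[0,0,-1],[0,0,0],1],[[0,0,-1],[0,0,0],1]]'
python3 -m pendant '[[[0,0,-1],[0,0,0],1],[[0,0,-1],[0,0,0],1],[[0,0,-1],[0,0,0],1],[[0,0,-1],[0,0,0],1],[[0,0,-1],[0,0,0],1],[[0,0,-1],[0,0,0],1]]'
python3 - <<'E'
from h import *
im,d=ctrl.snapshot("side");P=cloud("side",d);h=cv2.cvtColor(im,cv2.COLOR_BGR2HSV)
m=((h[...,0]<6)|(h[...,0]>174))&(h[...,1]>180);m[:330]=0;m[:,:330]=0;m[:,400:]=0;m[390:]=0
v,u=np.nonzero(m);print(m.sum(),u.mean(),v.mean(),np.median(P[m],0),P[m].max(0),[np.percentile(P[m][P[m][:,1]<-240][:,2],q) for q in(50,90)])
k=(h[...,2]<60);k[:, :325]=0;k[:,350:]=0;k[:188]=0;k[225:]=0;k&=P[...,2]>150
print("paddle side",P[k].mean(0),P[k].min(0),P[k].max(0),k.sum())
d=np.array([511.5,51,320])-ctrl.state()["ee_pos"];print(cv2.Rodrigues(ctrl.state()["tcp_rot"])[0].T@d/150)
E
```

```text
clock: 5.15
ee_pos: [486.1, -252.9, 188.2]
tcp_rot: [-0.501, -3.101, -0.0]
force: [0.8, -0.8, 0.0]
finger_gap: -0.1
gripper_force: 0.0
clock: 5.65
ee_pos: [486.1, -253.0, 336.7]
tcp_rot: [-0.501, -3.099, -0.001]
force: [0.1, -0.3, -0.7]
finger_gap: 0.3
gripper_force: 0.0
346 357.67630057803467 362.62138728323697 [ 488.28185698 -244.37119713   38.05137057] [ 503.85141473 -197.3148944   927.91455951] [np.float64(34.53973785234036), np.float64(39.16407440448144)]
paddle side [509.08375019  46.31732225 262.57611437] [ 288.66648352 -714.55932926  231.71431364] [529.361075    77.22193785 927.91455951] 376
[0.47353152 1.97622959 0.10586579]
```

```bash
python3 -m pendant '[[[0.24,0.99,0],[0,0,0],1],[[0.24,0.99,0],[0,0,0],1],[[0.24,0.99,0],[0,0,0],1],[[0.24,0.99,0],[0,0,0],1],[[0.24,0.99,0],[0,0,0],1],[[0.24,0.99,0],[0,0,0],1]]'
python3 -m pendant '[[[0.23,0.98,0],[0,0,0],1],[[0.23,0.98,0],[0,0,0],1],[[0.23,0.98,0],[0,0,0],1],[[0.23,0.98,0],[0,0,0],1],[[0.23,0.98,0],[0,0,0],1],[[0.23,0.98,0.2],[0,0,0],1],[[0.23,0.98,0.3],[0,0,0],1],[[0.23,0.98,0.3],[0,0,0],1]]'
python3 - <<'E'
from h import *
im,d=ctrl.snapshot("side");cv2.imwrite("pics/side2.png",cv2.resize(im[100:320,220:440],None,fx=2.7,fy=2.7))
R=cv2.Rodrigues(ctrl.state()["tcp_rot"])[0];c=ctrl.state()["ee_pos"]
o=np.array([503.1,-57.8]);yv=np.array([.0758,.9971])
for a in(0,.02,.04,.06,.1,.2,.3,.4,.5,.6,.65,.7):
    e=.7-a;y=-70+242*np.cos(e)-10*np.sin(e);zz=100+242*np.sin(e)+10*np.cos(e)
    w=np.r_[o+yv*y,zz];print(a,w.round(1),(R.T@(w-c)/150).round(3))
E
```

```text
clock: 6.2
ee_pos: [497.7, -99.4, 334.9]
tcp_rot: [-0.496, -3.097, -0.0]
force: [-0.3, -2.0, -0.4]
finger_gap: 0.0
gripper_force: 0.0
clock: 6.87
ee_pos: [510.1, 48.0, 287.8]
tcp_rot: [-0.502, -3.093, 0.004]
force: [-0.6, 1.3, 0.1]
finger_gap: -0.4
gripper_force: 0.0
0 [511.3  50.5 263.5] [0.001 0.017 0.175]
0.02 [511.6  53.8 259.9] [0.006 0.038 0.199]
0.04 [511.8  56.9 256.3] [0.011 0.059 0.224]
0.06 [512.1  60.  252.5] [0.016 0.079 0.249]
0.1 [512.5  65.9 244.9] [0.026 0.118 0.3  ]
0.2 [513.5  79.4 224.8] [0.047 0.205 0.433]
0.3 [514.4  90.8 203.4] [0.065 0.28  0.576]
0.4 [515.1 100.  181.1] [0.079 0.34  0.725]
0.5 [515.6 106.9 157.9] [0.089 0.385 0.879]
0.6 [516.  111.5 134.1] [0.096 0.415 1.038]
0.65 [516.1 112.9 122.1] [0.098 0.425 1.118]
0.7 [516.1 113.7 110. ] [0.098 0.43  1.198]
```

View pics/side2.png

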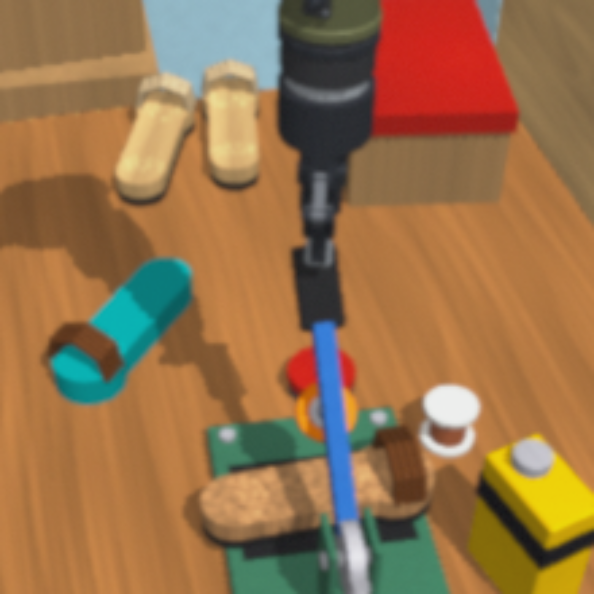

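The fingertip (318,255 in the crop) is over the middle of the black paddle. I'll push along the arc.

```bash
python3 -m pendant '[[[0.01,0.05,0.13],[0,0,0],1],[[0.01,0.06,0.22],[0,0,0],1],[[0.03,0.12,0.3],[0,0,0],1],[[0.04,0.16,0.37],[0,0,0],1],[[0.05,0.21,0.43],[0,0,0],1],[[0.05,0.21,0.43],[0,0,0],1]]'
python3 -m pendant '[[[0.01,0.04,0.07],[0,0,0],1],[[0.02,0.07,0.14],[0,0,0],1],[[0.03,0.1,0.21],[0,0,0],1],[[0.03,0.13,0.29],[0,0,0],1],[[0.04,0.16,0.37],[0,0,0],1],[[0.04,0.18,0.45],[0,0,0],1],[[0.04,0.18,0.45],[0,0,0],1]]'
```

```text
clock: 7.42
ee_pos: [515.1, 82.0, 226.9]
tcp_rot: [-0.501, -3.099, 0.001]
force: [-0.5, -0.6, -0.7]
finger_gap: 0.0
gripper_force: 0.1
clock: 8.0
ee_pos: [516.6, 109.9, 157.9]
tcp_rot: [-0.5, -3.098, 0.001]
force: [-0.2, -0.6, 0.4]
finger_gap: -0.1
gripper_force: 0.0
```

Run:
```python
from h import *
im,d=ctrl.snapshot("side");cv2.imwrite("pics/side3.png",cv2.resize(im[100:320,220:440],None,fx=2.7,fy=2.7));np.savez("s3.npz",im=im,d=d)
```

```text
(no output)
```

View pics/side3.png

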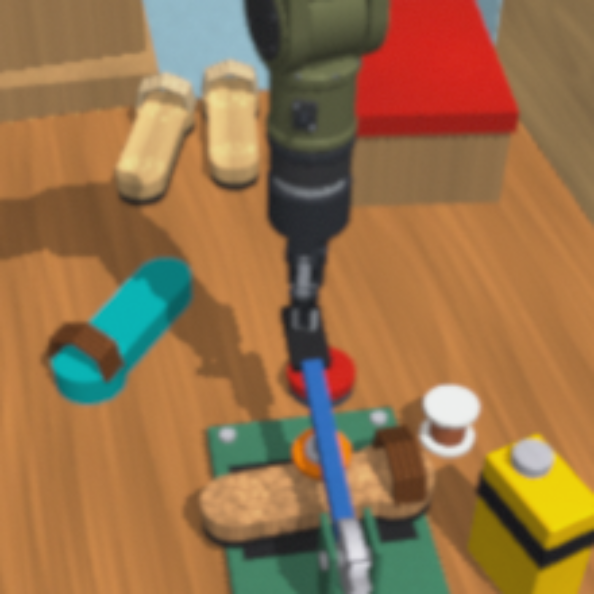

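The arm has come down, with the fingertip still on the paddle (303,320) and the pad nearing the sole (322,450). I'll keep going until it seats.

```bash
python3 -m pendant '[[[0,0.01,0.07],[0,0,0],1],[[0,0.02,0.14],[0,0,0],1],[[0.01,0.03,0.2],[0,0,0],1],[[0.01,0.03,0.25],[0,0,0],1],[[0.01,0.03,0.28],[0,0,0],1],[[0.01,0.03,0.3],[0,0,0],1],[[0.01,0.03,0.3],[0,0,0],1]]'
python3 -m pendant '[[[0,0,0.01],[0,0,0],1],[[0,0,0.02],[0,0,0],1],[[0,0,0.02],[0,0,0],1]]'
```

```text
clock: 8.63
ee_pos: [517.8, 113.6, 115.0]
tcp_rot: [-0.502, -3.1, 0.001]
force: [-0.3, 0.2, 0.1]
finger_gap: -0.1
gripper_force: 0.0
clock: 8.88
ee_pos: [517.9, 113.6, 112.6]
tcp_rot: [-0.502, -3.1, 0.001]
force: [-0.1, 0.5, 0.5]
finger_gap: 0.2
gripper_force: 0.0
```

```bash
python3 -m pendant '[[[0,0,0.01],[0,0,0],1],[[0,0,0.02],[0,0,0],1],[[0,0,0.02],[0,0,0],1]]'
python3 -m pendant '[[[0,0,0.01],[0,0,0],1],[[0,0,0.01],[0,0,0],1]]'
```

```text
clock: 9.13
ee_pos: [518.1, 113.7, 109.9]
tcp_rot: [-0.502, -3.101, 0.0]
force: [-2.3, -0.1, 3.9]
finger_gap: -0.1
gripper_force: 1.6
clock: 9.3
ee_pos: [518.2, 113.8, 109.6]
tcp_rot: [0.502, 3.101, 0.0]
force: [-5.7, -2.0, 14.5]
finger_gap: -0.1
gripper_force: 7.2
```

```bash
python3 -m pendant '[[[0,0,0.01],[0,0,0],1],[[0,0,0.01],[0,0,0],1],[[0,0,0.01],[0,0,0],1]]'
```

```text
clock: 9.55
ee_pos: [518.3, 113.8, 109.3]
tcp_rot: [0.502, 3.1, 0.001]
force: [-9.8, -1.8, 24.3]
finger_gap: 0.0
gripper_force: 12.4
```

```bash
python3 -m pendant '[[[0,0,-0.05],[0,0,0],1],[[0,0,-0.2],[0,0,0],1],[[0,0,-1],[0,0,0],1],[[0,0,-1],[0,0,0],1],[[0,0,-1],[0,0,0],1],[[0,0,-1],[0,0,0],1],[[0,0,-1],[0,0,0],1]]'
python3 -m pendant '[[[1,0.5,-0.5],[0,0,0],1],[[1,0.5,-0.5],[0,0,0],1],[[1,0.5,-0.5],[0,0,0],1],[[1,0.5,-0.5],[0,0,0],1],[[1,0.5,-0.5],[0,0,0],1],[[1,0.5,-0.5],[0,0,0],1],[[1,0.5,-0.5],[0,0,0],1]]'
python3 - <<'E'
from h import *
im,d=ctrl.snapshot("side");P=cloud("side",d);h=cv2.cvtColor(im,cv2.COLOR_BGR2HSV)
cv2.imwrite("pics/side4.png",cv2.resize(im[180:400,220:440],None,fx=2.7,fy=2.7))
b=(abs(h[...,0].astype(int)-110)<12)&(h[...,1]>150)&(P[...,2]>90)&(P[...,2]<140);b[:200]=0;b[:,:310]=0;b[:,370:]=0
q=P[b];print(b.sum(),"arm slope",np.polyfit(q[:,1],q[:,2],1))
k=(h[...,2]<60)&(abs(P[...,0]-516)<25)&(abs(P[...,1]-114)<40)&(P[...,2]>90)&(P[...,2]<140);print("paddle",P[k].mean(0),k.sum())
E
```

```text
clock: 10.13
ee_pos: [520.3, 114.2, 259.3]
tcp_rot: [0.501, 3.096, 0.003]
force: [0.2, -0.0, -0.8]
finger_gap: 0.2
gripper_force: 0.0
clock: 10.72
ee_pos: [399.2, 232.6, 330.8]
tcp_rot: [-0.498, -3.101, 0.002]
force: [0.0, -0.3, -0.7]
finger_gap: 0.3
gripper_force: 0.0
347 arm slope [2.38396766e-03 1.09198632e+02]
paddle [514.05459234 107.9412256  109.60419822] 202
```

View pics/side4.png

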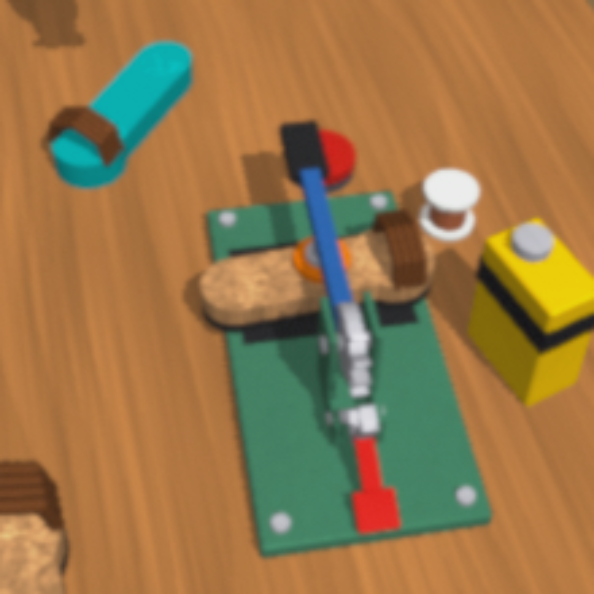

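The arm is level (slope about 0.002), the pad (322,258) is flat on the sole, the pawl tab (375,510) is down, and the other items haven't moved. The robot is clear, so I'm handing in.

```bash
python3 -c "from workcell import ctrl;print(ctrl.sign_off())"
```

```text
the job is handed in; nothing more can be done
None
```

The job is handed in: the pawl tab was pressed clear of the teeth first, then the press arm was pushed down level and seated on the sandal sole with about 24 N, and the robot was backed off clear after about 11 s.

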